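# Load a filament crate into the dry bay

## Task

Take the one fresh (orange) desiccant cartridge out of the crowded rack, put it in the empty front pocket of the blue filament crate, and push the crate, sliding it and never lifting it, up the ramp of the dry bay until its rear edge drops behind the lip and it sits flat in the bay. The spool stays flat in the crate; leave the spent cartridges in the rack and do not disturb the other things on the bench.

Things in the scene. Friction and masses are not known exactly. Their poses are not given: they have to be found in the camera images.
- dry_bay: Fixed dry bay, black, with an aluminium entry ramp between blue cheeks. Origin on the bench on the centre line, under the inner face of the lip; +x is the way in (roughly world +y), z up. A clear hood stands open beyond the bay (x 200 to 264 mm, up to 265 high); a control pod 44 mm high is on its side at y 74 to 104, x 45 to 155.
- ramp_foot (a point): Middle of the ramp's lower edge, on the bench; axes as dry_bay. The ramp is straight, 120 mm long in plan, and rises to the 32 mm high lip. Its blue cheeks are 170 mm apart here (45 mm high), narrow to 132 mm within 60 mm and stay so to the bay (62 mm above the bench). A pusher that does not rise with the crate drags on its wall and jams it; the rear rises by some 30 mm more as the crate tips over the lip.
- lip (a point): Middle of the lip's inner edge, 32 mm above the bench and 130 mm in from ramp_foot; axes as dry_bay. The lip's top is level for the 10 mm before this edge; behind it the bay floor lies 12 mm lower.
- bay_floor (a point): Middle of the bay's floor, 20 mm above the bench, 95 mm in from the lip; axes as dry_bay. The floor is 190 mm long from lip to end wall and 132 mm wide between side walls that stand 62 mm above the bench.
- crate_center (a point): Middle of the blue open crate, 35 mm above its underside; +x to its front (goes in first), z up. Outside 170 mm (x) by 120 (y) by 70 high, walls and floor 4 mm. A 50 mm high divider at x 29 to 33 parts the spool (behind) from the empty pocket (front). It stands loose on the bench before the ramp, not in line with it; with the spool it weighs 0.4 to 0.8 kg.
- crate_pocket (a point): Centre of the pocket's floor in the crate, 57 mm in front of the crate's middle, 4 mm above its underside; axes as the crate. The pocket is 48 mm (x) by 112 mm (y); its outer walls rise 66 mm above this point.
- crate_tab (a point): Centre of the white pull tab on the middle of the crate's rear wall, 17 mm behind that wall and 45 mm above the underside; axes as the crate. The tab is 34 mm long (x, straight back), 14 mm thick (y) and 34 mm high. It can be pinched from above across its thickness, or straddled with the fingers against the rear wall.
- spool_center (a point): Middle of the small black spool of yellow filament lying flat in the crate's rear compartment: 104 mm diameter, 46 mm high; z along its axis.
- fresh_center (a point): Middle (half-way up) of the orange fresh desiccant cartridge, an upright cylinder 24 mm in diameter and 80 mm high, 45 g. It stands in one of the rack's six holes, its top 40 mm above the rack; the other five holes hold spent ones of the same size, dark green with white caps.
- rack: Fixed grey rack 112 mm (x) by 98 (y) by 45 high, origin under its centre. Six holes 26.5 mm wide, 40 deep, in two rows along x at y = -30 and +30 mm, 34 mm apart in a row: 10 mm between neighbours, too little for a finger. The lane between the rows is 36 mm wide and empty, as is the space outside them: grip across the row (along the rack's y).
- spent1: A spent desiccant cartridge, dark green with white cap, 24 mm in diameter and 80 mm high, in the rack; origin at the centre of its underside. Stays in the rack.
- spent2: A spent desiccant cartridge, dark green with white cap, 24 mm in diameter and 80 mm high, in the rack; origin at the centre of its underside. Stays in the rack.
- spent3: A spent desiccant cartridge, dark green with white cap, 24 mm in diameter and 80 mm high, in the rack; origin at the centre of its underside. Stays in the rack.
- spent4: A spent desiccant cartridge, dark green with white cap, 24 mm in diameter and 80 mm high, in the rack; origin at the centre of its underside. Stays in the rack.
- spent5: A spent desiccant cartridge, dark green with white cap, 24 mm in diameter and 80 mm high, in the rack; origin at the centre of its underside. Stays in the rack.
- spray: Pink spray can, 52 mm in diameter, 192 mm tall, standing; origin at the centre of its underside. Bystander.
- jar: Small amber jar, 38 mm in diameter, 45 mm tall, near the foot of the ramp; origin at the centre of its underside. Bystander.
- cutters: Red-handled flush cutters lying flat, 145 mm long (x from -60 to 85), 45 mm wide, 12 mm high; origin on the bench. Bystander.
- scraper: Print scraper lying flat along its x, 170 mm long, under 30 mm high; origin near its middle, on the bench. Bystander.
- bracket: Purple printed angle bracket, 60 by 40 mm, 46 mm high; origin at the centre of its underside. Bystander.
- caliper: Caliper lying flat along its x, 200 mm long, up to 55 mm wide, 13 mm high; origin on the bench at the beam's middle. Bystander.
There are look-alikes about, which are no part of the job. What is shaped like the part that bears fresh_center but pink or purple is not meant.

How it is judged:
At the end, for the whole second after the job is handed in: The crate sits flat (within 0.04 rad) on the bay floor, wholly behind the lip; the orange cartridge is in its front pocket, standing or lying; the spool lies flat in its compartment; all at rest and released (x of crate_center in the frame of dry_bay between 0.082 and 0.108 m and y of crate_center in the frame of dry_bay between -0.012 and 0.012 m and z of crate_center in the frame of dry_bay between 0.049 and 0.06 m and angle between crate_center's own z axis and vertical below 0.04 rad and x of fresh_center in the frame of crate_center between 0.033 and 0.081 m and y of fresh_center in the frame of crate_center between -0.056 and 0.056 m and z of fresh_center in the frame of crate_center between -0.035 and 0.022 m and x of spool_center in the frame of crate_center between -0.045 and -0.005 m and z of spool_center in the frame of crate_center between -0.015 and 0.002 m and angle between spool_center's own z axis and vertical below 0.12 rad and linear speed of crate below 0.01 m/s and linear speed of fresh below 0.02 m/s); the robot touches nothing.
It fails at once if the crate is lifted off the bench (12 mm before it reaches the ramp, or over 20 mm above the lip) ((x of crate_center in the frame of dry_bay below -0.235 m and height (world z) of crate_center above 0.047 m) or height (world z) of crate_center above 0.09 m).
It fails at once if the crate is tipped by more than 0.5 rad (angle between crate_center's own z axis and vertical above 0.5 rad).
It fails at once if a spent cartridge is moved by more than 15 mm or tilted out (distance of any of spent1, spent2, spent3, spent4, spent5 from where it was at the start of the episode above 0.015 m).
It fails at once if another thing on the bench is moved by more than 25 mm or tipped over (distance of any of spray, jar, cutters, scraper, bracket, caliper from where it was at the start of the episode above 0.025 m or angle between any of spray, jar, bracket's own z axis and vertical above 0.4 rad).
It also fails if it takes over 67 s, if anything falls off the work surface, if the arm or the gripper's body presses on something with over 40 N, if the wrist force passes 120 N, or if a joint passes its speed limit or range.

## Robot

A 7-joint arm with a two-finger parallel gripper is mounted at the origin on the work surface. World frame = base frame: x ahead of the robot, y to its left, z up, the work surface at z = 0. Lengths are in m, angles in rad, forces in N, time in s.
With the tool pointing down it reaches from about 0.4 to 0.85 m from the base axis. Payload 6.9 kg.
Tool frame: the origin (TCP) lies midway between the tips of the shut fingers; the grasp point (between the pads) lies behind it (ctrl.pinch_z is the z of the grasp point in the tool frame, in m); z points along the fingers, y is the direction in which the jaws open and shut (so a half turn about z gives the same grasp; the last joint's range is limited). The gripper opens to 85 mm and grips with 20 to 120 N. Pads are 22 mm wide; open, the fingers measure 114 mm over their backs; the gripper's body (76 mm by 85 mm) begins 54 mm behind the grasp point. The pads swing forward as they close: fully open they stand 13 mm farther back than shut.
Start: joints at [1.399, 0.507, -0.238, 1.5, 0.126, 1.149, -0.155], TCP at [0.171, -0.601, 0.231] pointing down, gripper open.
Joint ranges: [-3.08, 3.08], [-0.24, 2.05], [-1.43, 1.35], [0, 2.5], [-1.52, 4.66], [0.17, 1.96], [-2.89, 2.89]. Speed limits (rad/s): [2.39, 2.39, 3.14, 3.14, 3.14, 3.14, 3.14].

## Interface

Orientations are given as a unit quaternion [w, x, y, z].
In Python, from station import ctrl, get_state, vision, ticket, models gives the robot as it stands. Calls block until the motion is done:
- ctrl.movep(position, orientation): joint-space move of the TCP to a pose.
- ctrl.movel(position, frame=None, max_speed=0.15): straight line of the TCP; frame=None keeps the orientation; max_speed is the mean speed in m/s.
- ctrl.set_joints(angles): joint-space move.
- ctrl.ungrasp() and ctrl.close_gripper(force=None): open the fingers fully, or close them until they stop; force is the grip in N (None keeps the last).
- ctrl.pause(seconds).
- ctrl.ik(position, orientation): joint angles nearest the present ones, or None.
- get_state(): the state.
- vision.grab_frame(name): name is "scene" or "top" or "wrist"; returns (picture, depth): 384x512x3 uint8, blue, green, red; 384x512 float32, m along the optical axis (not along the pixel's ray), 0 where there is no reading.
- vision.camera_info(name): a dict with "mtx" (3x3 intrinsics, pixels), "dist_coeffs" ([k1, k2, p1, p2, k3] as OpenCV has them; the pictures are not rectified), "R" (3x3) and "t" (3): a world point X has camera coordinates R X + t; the wrist camera has in their place "hand_eye" (4x4, takes a point from camera to tool coordinates, whose origin is the TCP and whose axes are the flange's). Camera axes: x right, y down, z forward; pixel columns grow to the right and rows downward; lengths in m; the calibration is good to about 2 mm. A picture is of the moment at which its call begins: read the wrist's pose just before it. camera_info takes no time and is no camera call.
A pose or a line that the arm cannot do raises ctrl.Unreachable and nothing moves.
- ticket.close_job(): hands the job in, once; it reports no verdict.
Trained networks look in the newest picture that a camera, given by its name, has taken for a name from the list of things; names that differ only in an ending like _2 or _b are one class to them, and where a whole thing is asked for, a point or a joint stands for the part that bears it (a point fixed in the world has none). Each returns a list of dicts, best first, with "p" (0 to 1); they miss things now and then, are a little off and sometimes report something else, mostly with a low value. They report only what shows in the picture. A call takes as long as a camera call. They do not tell look-alikes from the thing itself.
- models.recognise(camera, target): "point" ([column, row] in pixels, amid what is visible of it).
- models.masks_of(camera, target): "mask" (384x512 bool, what is visible of it) and "point" ([column, row] in pixels, amid what is visible of it).
The state is a dict: "time": time; "qpos": joint angles; "qd": joint speeds; "tau": joint torques, N m; "tcp_pos": TCP position; "eef_rot": TCP orientation; "contact_force": force on the tool from outside, world axes, zero at the start; "wrist_torque": the same for the moment, N m; "width": finger opening in m.
Only numpy, scipy, OpenCV 4.12 (cv2) and the standard library are available. Lean on these libraries where they do the work, as an engineer would, in place of code of your own. Each camera call takes 0.05 s, during which the arm holds its last target.

## Working session

There is one attempt and no reset: what is moved stays moved. The work goes in short steps, each a Python script; the robot and the scene stay as the last script left them, time stands still between calls to the robot, and variables do not carry over. Pictures are saved under pics/ and viewed, and the job is handed in when it is done.

```bash
ls; mkdir -p pics; cat > h.py <<'E'
import numpy as np, cv2, json
from station import ctrl, get_state, vision, ticket, models
from scipy.spatial.transform import Rotation as R
E
python3 - <<'E'
from h import *
s=get_state(); print(s)
print(ctrl.pinch_z)
for n in ("scene","top","wrist"):
    im,d=vision.grab_frame(n); cv2.imwrite(f"pics/{n}0.png",im); np.savez(f"{n}0.npz",im=im,d=d)
    print(n,vision.camera_info(n))
E
```

```text
pics
{'time': 0.0, 'qpos': array([ 1.39851083,  0.50832829, -0.23752029,  1.50112921,  0.12571185,
        1.14887648, -0.15478985]), 'qd': array([-0.00038831,  0.00121207,  0.00031608, -0.000247  , -0.00191523,
        0.00165701,  0.00203357]), 'tau': array([-1.72349964e-04, -6.20599866e+01, -2.18674242e+00, -2.49653918e+01,
        1.26983877e-02,  1.19310507e-02,  2.16266578e-06]), 'tcp_pos': array([ 0.17117672, -0.60059005,  0.23043669]), 'eef_rot': array([-8.63785667e-04,  9.90367583e-01,  1.38460407e-01, -1.42749867e-04]), 'contact_force': array([-0.44062782,  1.03902056,  0.08929937]), 'wrist_torque': array([-0.02938411,  0.01938448, -0.01927934]), 'width': 0.08529696876335006}
-0.0187
scene {'mtx': array([[365.03839043,   0.        , 252.93704855],
       [  0.        , 365.03839043, 189.80289378],
       [  0.        ,   0.        ,   1.        ]]), 'dist_coeffs': array([-0.0212594,  0.       ,  0.       ,  0.       ,  0.       ]), 'R': array([[ 0.42852773,  0.90343613,  0.01292824],
       [ 0.76828819, -0.35681812, -0.53142645],
       [-0.47549683,  0.23766358, -0.847005
[... 421 characters left out ...]
0.17686418,  0.01087506, -0.98417519]]), 't': array([-0.05327396,  0.54561683,  0.98424594])}
wrist {'mtx': array([[286.46322971,   0.        , 258.54334166],
       [  0.        , 286.46322971, 189.9440523 ],
       [  0.        ,   0.        ,   1.        ]]), 'dist_coeffs': array([0.01449736, 0.        , 0.        , 0.        , 0.        ]), 'hand_eye': array([[ 5.38853804e-04, -9.50276338e-01, -3.11407437e-01,
         8.05481856e-02],
       [ 9.99999852e-01,  5.34635497e-04,  9.89130597e-05,
        -1.27735304e-04],
       [ 7.24947295e-05, -3.11407444e-01,  9.50276485e-01,
        -1.42865634e-01],
       [ 0.00000000e+00,  0.00000000e+00,  0.00000000e+00,
         1.00000000e+00]])}
```

View pics/scene0.png

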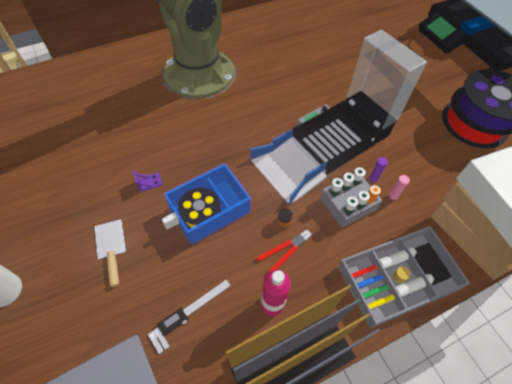

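View pics/top0.png

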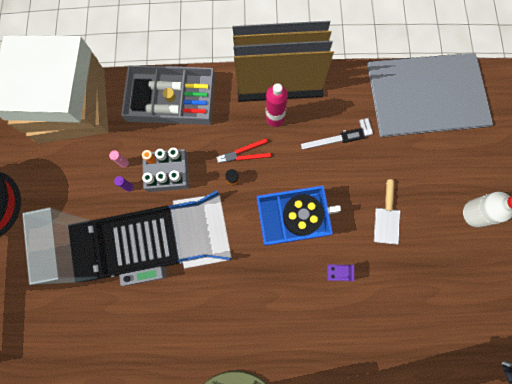

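```bash
cat >> h.py <<'E'
def deproj(cam,info,uv,d,tcp=None):
    uv=np.asarray(uv,float).reshape(-1,1,2)
    n=cv2.undistortPoints(uv,info["mtx"],info["dist_coeffs"]).reshape(-1,2)
    P=np.c_[n,np.ones(len(n))]*np.asarray(d).reshape(-1,1)
    if "R" in info: return (P-info["t"])@info["R"]
    H=info["hand_eye"]; P=P@H[:3,:3].T+H[:3,3]
    p,q=tcp; return P@R.from_quat(np.r_[q[1:],q[0]]).as_matrix().T+p
def maskpts(cam,info,mask,dep,tcp=None):
    v,u=np.nonzero(mask&(dep>0)); return deproj(cam,info,np.c_[u,v],dep[v,u],tcp)
E
python3 - <<'E'
from h import *
import pickle
out={}
for cam in ("top","scene"):
    im,d=vision.grab_frame(cam); info=vision.camera_info(cam); out[cam]=dict(im=im,d=d,info=info,m={})
    for t in ["crate_center","crate_tab","spool_center","fresh_center","rack","dry_bay","spent1","spray","jar","cutters","scraper","bracket","caliper"]:
        r=models.masks_of(cam,t); out[cam]["m"][t]=r
        for x in r[:6]:
            P=maskpts(cam,info,x["mask"],d)
            print(cam,t,round(x["p"],2),np.round(x["point"]),x["mask"].sum(), np.round(np.median(P,0),3) if len(P) else None, np.round(P.min(0),3) if len(P) else None,np.round(P.max(0),3) if len(P) else None)
pickle.dump(out,open("out.pkl","wb")); print(get_state()["time"])
E
```

```text
top crate_center 0.88 [280. 216.] 2299 [ 0.503 -0.136  0.009] [ 0.428 -0.277 -0.006] [ 0.583 -0.069  0.073]
top crate_tab 0.88 [284. 219.] 2113 [ 0.504 -0.132  0.012] [ 0.428 -0.277 -0.004] [ 0.57  -0.072  0.073]
top spool_center 0.85 [303. 216.] 1343 [ 0.501 -0.185  0.049] [ 0.452 -0.242  0.001] [ 0.561 -0.134  0.056]
top fresh_center 0.53 [122. 181.] 173 [0.594 0.274 0.068] [ 0.584  0.267 -0.001] [0.623 0.294 0.082]
top fresh_center 0.51 [120. 158.] 188 [0.662 0.29  0.065] [ 0.653  0.282 -0.006] [0.701 0.341 0.084]
top fresh_center 0.44 [148. 157.] 95 [0.659 0.205 0.082] [0.65  0.197 0.041] [0.672 0.218 0.089]
top rack 0.81 [168. 171.] 1065 [0.631 0.16  0.043] [ 0.581  0.114 -0.004] [0.686 0.235 0.086]
top dry_bay 0.65 [125. 241.] 13799 [0.44  0.273 0.032] [ 0.333  0.001 -0.007] [0.57  0.578 0.268]
top dry_bay 0.47 [162. 180.] 128 [0.601 0.168 0.082] [0.591 0.159 0.036] [0.615 0.183 0.087]
top spent1 0.67 [176. 172.] 123 [0.603 0.133 0.082] [0.594 0.125 0.03 ] [0.617 0.147 0.087]
top spent1 0.55 [178. 153.] 140 [0.662 0.138 0.08 ] [ 0.654  0.128 -0.001] [0.704 0.168 0.088]
top spen
[... 2296 characters left out ...]
1 [272. 291.] 1066 [ 0.795 -0.134  0.157] [ 0.726 -0.152 -0.003] [ 0.81  -0.061  0.193]
scene jar 0.7 [350. 124.] 11973 [0.437 0.304 0.046] [ 0.112  0.001 -0.004] [0.574 0.739 0.267]
scene jar 0.58 [285. 219.] 283 [ 0.618 -0.009  0.042] [ 0.582 -0.024 -0.004] [0.632 0.03  0.048]
scene cutters 0.76 [281. 245.] 460 [ 0.676 -0.037  0.011] [ 0.662 -0.109  0.004] [0.716 0.032 0.017]
scene scraper 0.63 [112. 245.] 1174 [ 0.489 -0.417  0.003] [ 0.428 -0.449 -0.003] [ 0.599 -0.375  0.023]
scene bracket 0.55 [176. 318.] 1168 [ 0.725 -0.325  0.007] [ 0.687 -0.391 -0.004] [ 0.772 -0.194  0.015]
scene caliper 0.96 [175. 321.] 1145 [ 0.726 -0.33   0.007] [ 0.691 -0.394 -0.005] [ 0.774 -0.196  0.015]
1.55
```

The orange cartridge stands at the +y end of the outer rack row (top view pixel 148,156). The pink (120,158) and purple (122,182) ones beside the rack are look-alikes. The crate's pocket faces +y and its tab faces −y. Next I'll fit the poses.

```bash
cat > fit.py <<'E'
from h import *
import pickle
from scipy.optimize import minimize
o=pickle.load(open("out.pkl","rb"))
C={}
for c in o:
    P=maskpts(c,o[c]["info"],np.ones((384,512),bool),o[c]["d"]); v,u=np.nonzero(o[c]["d"]>0)
    hsv=cv2.cvtColor(o[c]["im"],cv2.COLOR_BGR2HSV)[v,u]; C[c]=(P,hsv)
for c,(P,h) in C.items():
    tb=(P[:,0]>.7)&(P[:,0]<.9)&(abs(P[:,1])<.5)&(h[:,0]<20)
    # cartridge tops
    print(c)
    for g in [(.603,.133),(.603,.167),(.603,.2),(.665,.138),(.668,.169),(.662,.205)]:
        k=(np.hypot(P[:,0]-g[0]-.003,P[:,1]-g[1])<.02)&(P[:,2]>.081)
        r=cv2.minEnclosingCircle(P[k,:2].astype(np.float32)*1000)
        print(" cart",g,k.sum(),np.round(P[k].mean(0),4),np.round((P[k].min(0)+P[k].max(0))/2,4),np.round(r[0],1),round(r[1],1))
    k=(h[:,0]>100)&(h[:,0]<125)&(h[:,1]>120)&(P[:,2]>.064)&(P[:,2]<.08)&(P[:,1]<-.03)&(P[:,1]>-.3)&(P[:,0]>.4)&(P[:,0]<.6)
    r=cv2.minAreaRect(P[k,:2].astype(np.float32)*1000); print(" crate rim",k.sum(),r, P[k,2].mean())
    k=(h[:,1]<60)&(h[:,2]>150)&(P[:,2]>.03)&(P[:,2]<.08)&(P[:,1]<-.22)&(P[:,1]>-.3)&(P[:,0]>.45)&(P[:,0]<.57)
    r=cv2.minAreaRect(P[k,:2].astype(np.float32)*1000); print(" tab",k.sum(),r,np.round(P[k].max(0),3))
    # bay
    k=(P[:,0]>.32)&(P[:,0]<.58)&(P[:,1]>-.03)&(P[:,1]<.5)&(P[:,2]>.056)&(P[:,2]<.066)
    r=cv2.minAreaRect(P[k,:2].astype(np.float32)*1000); print(" wall tops",k.sum(),r)
    np.save(f"w_{c}.npy",P[k])
    k=(P[:,0]>.34)&(P[:,0]<.58)&(P[:,1]>-.05)&(P[:,1]<.5)
    # height map image 2 px/mm
    x=((P[k,1]+.05)*1300).astype(int); y=((.58-P[k,0])*1300).astype(int)
    img=np.zeros((330,730,3),np.uint8); z=np.clip(P[k,2]/.07*255,0,255).astype(np.uint8)
    for a,b,zz in zip(x,y,z):
        cv2.circle(img,(int(a),int(b)),2,tuple(int(q) for q in cv2.applyColorMap(np.array([[zz]],np.uint8),cv2.COLORMAP_JET)[0,0]),-1)
    cv2.imwrite(f"pics/h_{c}.png",img)
    np.save(f"bay_{c}.npy",P[k])
E
python3 fit.py; python3 -c "
import cv2,numpy as np
cv2.imwrite('pics/hh.png',np.vstack([cv2.imread('pics/h_top.png'),cv2.imread('pics/h_scene.png')])[:,:, :][:600])"
```

```text
top
 cart (0.603, 0.133) 69 [0.606  0.1372 0.0841] [0.6058 0.1377 0.0841] [607.  137.2] 12.3
 cart (0.603, 0.167) 74 [0.6042 0.1708 0.0841] [0.6034 0.1659 0.0842] [605.3 166.2] 17.4
 cart (0.603, 0.2) 75 [0.6028 0.2038 0.0837] [0.603  0.1996 0.0857] [604.1 199.7] 19.3
 cart (0.665, 0.138) 66 [0.6665 0.1409 0.0838] [0.6662 0.1412 0.0848] [666.4 141.4] 12.3
 cart (0.668, 0.169) 69 [0.6654 0.1731 0.0839] [0.6647 0.1686 0.0837] [668.5 168.8] 19.0
 cart (0.662, 0.205) 71 [0.6628 0.2081 0.0838] [0.6634 0.2037 0.0853] [664.7 203.9] 17.5
 crate rim 498 ((499.3717041015625, -161.26571655273438), (124.77861022949219, 168.25035095214844), 7.594564437866211) 0.06834732102011855
 tab 65 ((512.5528564453125, -262.89251708984375), (13.735062599182129, 30.339191436767578), 6.428900718688965) [ 0.52  -0.248  0.063]
 wall tops 1909 ((444.6593933105469, 240.1748046875), (148.6561279296875, 333.14990234375), 9.632740020751953)
scene
 cart (0.603, 0.133) 77 [0.6077 0.1371 0.0843] [0.6071 0.1371 0.0843] [607.2 137.9] 13.0
 cart (0.603, 0.167) 77 [0.6059 0.1693 0.0842] [0.6051 0.165  0.084 ] [605.9 165. ] 17.9
 cart (0.603, 0.2) 72 [0.6047 0.2026 0.0844] [0.6035 0.1994 0.0842] [605.2 199.4] 19.5
 cart (0.665, 0.138) 77 [0.6678 0.1405 0.0845] [0.6669 0.141  0.0846] [667.4 141.3] 12.7
 cart (0.668, 0.169) 84 [0.6659 0.1724 0.0844] [0.6656 0.1678 0.0843] [667.8 167.2] 19.2
 cart (0.662, 0.205) 78 [0.6638 0.2078 0.0844] [0.6632 0.2037 0.0848] [664.5 203.7] 18.2
 crate rim 566 ((501.1659240722656, -160.60447692871094), (124.80888366699219, 168.71014404296875), 7.604669094085693) 0.06852445716268918
 tab 133 ((515.406005859375, -261.7172546386719), (14.76331901550293, 31.971609115600586), 9.467330932617188) [ 0.524 -0.245  0.064]
 wall tops 1368 ((445.43963623046875, 240.06448364257812), (151.50381469726562, 335.0834655761719), 9.102540016174316)
```

View pics/hh.png

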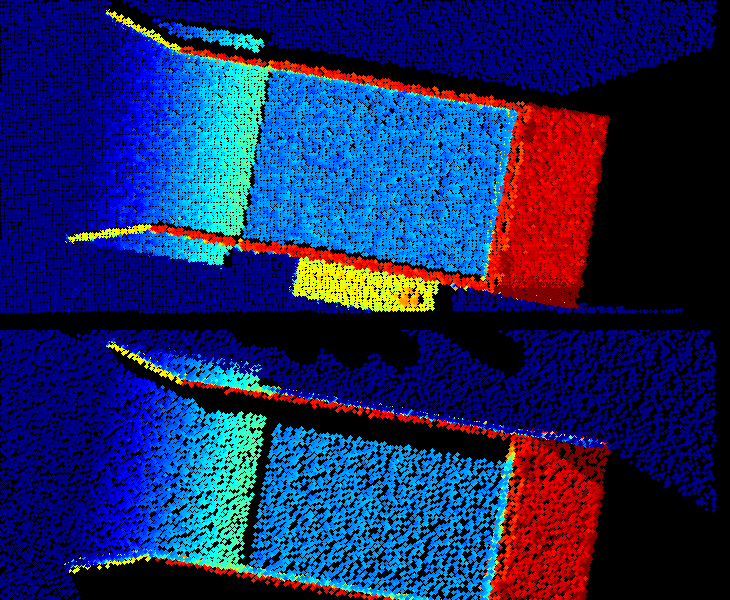

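```bash
cat > fit2.py <<'E'
import numpy as np
from scipy.optimize import minimize
def model(l):
    x,y=l[:,0],abs(l[:,1]); z=np.zeros(len(l))
    ins=y<.066
    z=np.where(x<-.13,0,np.where(x<-.01,(x+.13)/.12*.032,np.where(x<0,.032,np.where(x<.19,.02,.065))))
    z=np.where((y>.066)&(y<.071)&(x>-.07)&(x<.19),.062,z)
    return z
for c in("top","scene"):
    P=np.load(f"bay_{c}.npy"); 
    def cost(p):
        a=p[2]; l=(P[:,:2]-p[:2])@np.array([[np.cos(a),-np.sin(a)],[np.sin(a),np.cos(a)]])
        k=(abs(l[:,1])<.071)&(l[:,0]>-.16)&(l[:,0]<.20)
        r=np.abs(model(l[k])-P[k,2]); return np.minimum(r,.012).sum()/k.sum()-1e-6*k.sum()
    best=min((minimize(cost,[x0,y0,a0],method="Nelder-Mead",options=dict(xatol=1e-5,fatol=1e-8,initial_simplex=[[x0,y0,a0],[x0+.008,y0,a0],[x0,y0+.008,a0],[x0,y0,a0+.04]])) for x0 in(.455,.465,.475) for y0 in(.13,.14,.15) for a0 in (1.70,1.73,1.76)),key=lambda r:r.fun)
    print(c,best.x,np.degrees(best.x[2]),best.fun)
E
python3 fit2.py
```

```text
top [0.46109383 0.14820526 1.7374791 ] 99.55021941488192 -0.00527633741823028
scene [0.46091329 0.14683131 1.7410515 ] 99.75490310938976 -0.002785466418136588
```

```bash
cat >> h.py <<'E'
B=np.array([.461,.1473]); BA=1.737
U=np.array([np.cos(BA),np.sin(BA)]); N=np.array([-np.sin(BA),np.cos(BA)])
def down(phi,pitch=0.):
    y=np.array([np.cos(phi),np.sin(phi),0]); z=np.array([0,0,-1.]); x=np.cross(y,z)
    M=np.c_[x,y,z]
    M=R.from_rotvec(y*pitch).as_matrix()@M
    q=R.from_matrix(M).as_quat(); return np.r_[q[3],q[:3]]
def st(tag=""):
    s=get_state(); print(tag,"t",round(s["time"],2),"tcp",np.round(s["tcp_pos"],4),"F",np.round(s["contact_force"],1),"w",round(s["width"],4)); return s
E
python3 - <<'E'
from h import *
F=np.array([.663,.208]); ph=np.radians(-27.7)
for z in (.22,.048): print(np.round(ctrl.ik([*F,z],down(ph)),2))
ctrl.movep([*F,.20],down(ph)); s=st()
im,d=vision.grab_frame("wrist"); cv2.imwrite("pics/w1.png",im)
info=vision.camera_info("wrist")
P=maskpts("wrist",info,np.ones((384,512),bool),d,(s["tcp_pos"],s["eef_rot"]))
v,u=np.nonzero(d>0); h=cv2.cvtColor(im,cv2.COLOR_BGR2HSV)[v,u]
k=(P[:,2]>.08)&(P[:,2]<.09)&(np.hypot(*(P[:,:2]-F).T)<.018); print(k.sum(),P[k].mean(0),(P[k].min(0)+P[k].max(0))/2, np.median(h[k],0))
E
```

```text
[ 0.17  0.81 -1.1   1.3   0.71  1.44 -1.37]
[ 0.01  0.85 -0.67  1.5   0.59  1.   -1.3 ]
 t 4.86 tcp [0.6634 0.2069 0.1999] F [ 0.9 -0.3  0.1] w 0.0855
541 [0.66527489 0.21157711 0.08511861] [0.66483688 0.21084935 0.08398002] [ 22.  13. 247.]
```

View pics/w1.png

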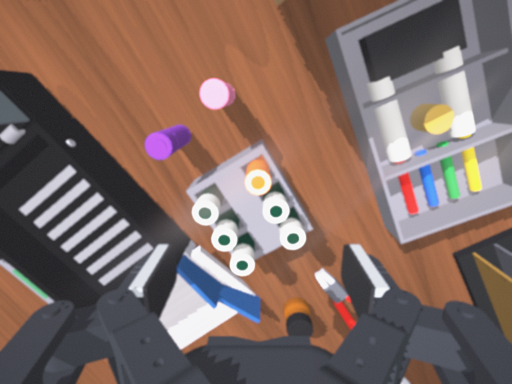

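The orange-topped cartridge shows at wrist pixel (258,180), at the end of its row. The cameras agree to about 3 mm, so I'll descend and grip.

```bash
python3 - <<'E'
from h import *
F=np.array([.664,.2095]); ph=np.radians(-27.7); q=down(ph)
ctrl.movel([*F,.09],q,max_speed=.12); s=st()
im,d=vision.grab_frame("wrist"); cv2.imwrite("pics/w2.png",im)
E
```

```text
t 5.97 tcp [0.6644 0.2099 0.0909] F [ 0.9 -0.8  1.2] w 0.0852
```

View pics/w2.png

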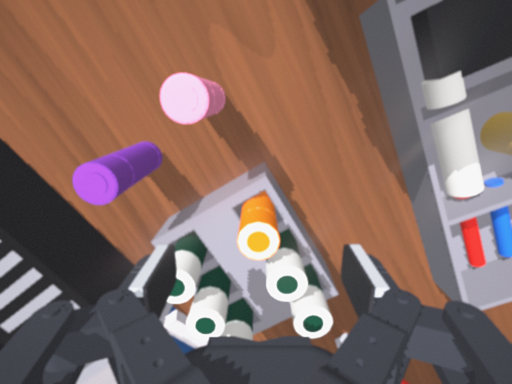

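```bash
python3 - <<'E'
from h import *
F=np.array([.664,.2095]); ph=np.radians(-27.7); q=down(ph)
ctrl.movel([*F,.048],q,max_speed=.06); s=st("down")
ctrl.close_gripper(force=30); st("closed")
ctrl.movel([*F,.075],q,max_speed=.08); st()
ctrl.movel([*F,.15],q,max_speed=.15); st("up")
im,d=vision.grab_frame("wrist"); cv2.imwrite("pics/w3.png",im)
im,d=vision.grab_frame("top"); cv2.imwrite("pics/t3.png",im[100:300,60:460])
E
```

```text
down t 6.88 tcp [0.6641 0.2098 0.0482] F [-0.1 -1.2  0. ] w 0.0857
closed t 7.46 tcp [0.6641 0.2096 0.0482] F [-1.   0.3  1.7] w 0.0232
 t 7.94 tcp [0.6643 0.2096 0.0757] F [ 0.1 -0.5 -0.7] w 0.0231
up t 8.59 tcp [0.6638 0.209  0.1492] F [-0.2 -0.5 -0.7] w 0.0233
```

View pics/w3.png

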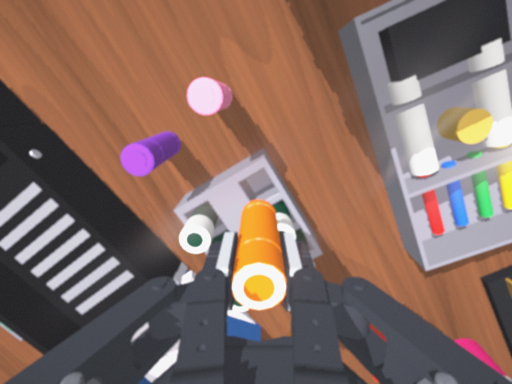

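```bash
python3 - <<'E'
from h import *
ca=np.radians(97.6); cu=np.array([np.cos(ca),np.sin(ca)]); C=np.array([.5003,-.161])
T=C+.053*cu; q=down(np.radians(7.6))
ctrl.movel([*T,.15],q,max_speed=.25); st("over")
im,d=vision.grab_frame("wrist"); cv2.imwrite("pics/w4.png",im)
im,d=vision.grab_frame("scene"); cv2.imwrite("pics/s4.png",cv2.resize(im[100:292,100:356],None,fx=2.5,fy=2.5))
E
```

```text
over t 10.28 tcp [ 0.4936 -0.1076  0.1502] F [-0.6  0.2 -0.4] w 0.0234
```

View pics/w4.png

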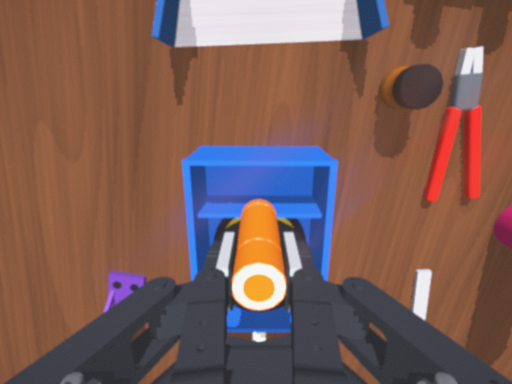

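View pics/s4.png

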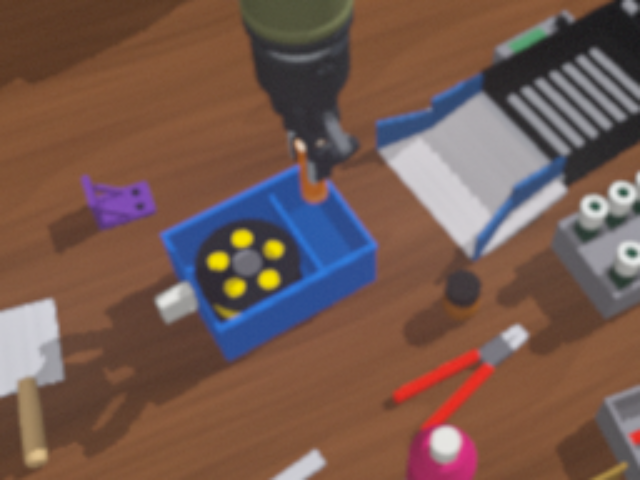

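```bash
python3 - <<'E'
from h import *
ca=np.radians(97.6); cu=np.array([np.cos(ca),np.sin(ca)]); C=np.array([.5003,-.161])
T=C+.053*cu
ctrl.movel([*T,.085],max_speed=.12); s=st("a")
if abs(s["contact_force"][2])<4:
    ctrl.movel([*T,.05],max_speed=.06); s=st("b")
    im,d=vision.grab_frame("scene"); cv2.imwrite("pics/s5.png",cv2.resize(im[100:292,100:356],None,fx=2.5,fy=2.5))
E
```

```text
a t 11.07 tcp [ 0.4936 -0.108   0.0853] F [ 0.  -0.8 -0.6] w 0.0236
b t 11.81 tcp [ 0.4933 -0.1083  0.05  ] F [1.1 0.2 0.2] w 0.023
```

View pics/s5.png

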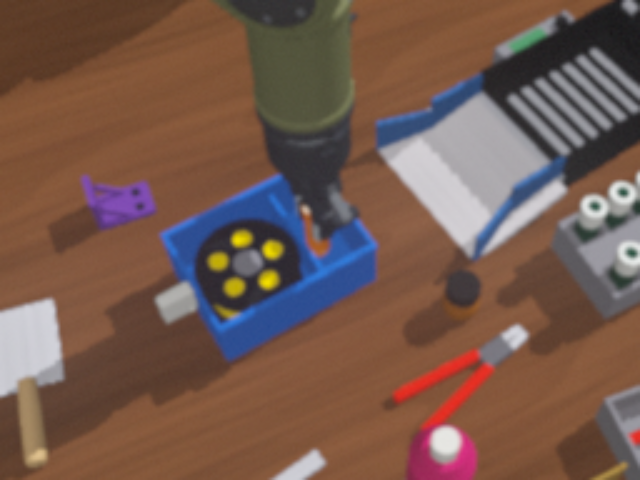

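```bash
python3 - <<'E'
from h import *
ca=np.radians(97.6); cu=np.array([np.cos(ca),np.sin(ca)]); C=np.array([.5003,-.161])
T=C+.053*cu
ctrl.movel([*T,.054],max_speed=.06)
ctrl.ungrasp(); st("open")
ctrl.movel([*T,.16],max_speed=.15); s=st("up")
im,d=vision.grab_frame("scene"); cv2.imwrite("pics/s6.png",cv2.resize(im[100:292,100:356],None,fx=2.5,fy=2.5))
im,d=vision.grab_frame("wrist"); cv2.imwrite("pics/w6.png",im)
TB=C-.105*cu
print(TB,ctrl.ik([*TB,.12],down(np.radians(7.6))))
ctrl.movel([*TB,.16],down(np.radians(7.6)),max_speed=.2); s=st("tab")
im,d=vision.grab_frame("wrist"); cv2.imwrite("pics/w7.png",im)
info=vision.camera_info("wrist")
P=maskpts("wrist",info,np.ones((384,512),bool),d,(s["tcp_pos"],s["eef_rot"])); v,u=np.nonzero(d>0)
h=cv2.cvtColor(im,cv2.COLOR_BGR2HSV)[v,u]
k=(h[:,0]>100)&(h[:,0]<125)&(h[:,1]>120)&(P[:,2]>.06)&(P[:,2]<.08); print(k.sum(),cv2.minAreaRect(P[k,:2].astype(np.float32)*1000))
k=(h[:,1]<60)&(h[:,2]>140)&(P[:,2]>.05)&(P[:,2]<.08)&(P[:,1]<-.2); print(k.sum(),cv2.minAreaRect(P[k,:2].astype(np.float32)*1000),P[k].mean(0))
im,d=vision.grab_frame("top"); np.savez("t7.npz",im=im,d=d)
info=vision.camera_info("top")
P=maskpts("top",info,np.ones((384,512),bool),d); v,u=np.nonzero(d>0)
h=cv2.cvtColor(im,cv2.COLOR_BGR2HSV)[v,u]
k=(h[:,0]>100)&(h[:,0]<125)&(h[:,1]>120)&(P[:,2]>.064)&(P[:,2]<.08)&(P[:,1]<-.03)&(P[:,1]>-.3)&(P[:,0]>.4)&(P[:,0]<.6)
print(k.sum(),cv2.minAreaRect(P[k,:2].astype(np.float32)*1000))
E
```

```text
open t 12.73 tcp [ 0.4933 -0.1084  0.054 ] F [-0.4  0.3 -0.2] w 0.0852
up t 13.59 tcp [ 0.4928 -0.1088  0.1593] F [-0.3  0.3 -1.1] w 0.0856
[ 0.51418692 -0.26507763] [ 1.12330027  0.85948241 -1.28644154  1.76838446  0.88217151  1.22756901
 -0.28205432]
tab t 14.63 tcp [ 0.5141 -0.2636  0.1601] F [-0.3  0.4 -1. ] w 0.0852
4582 ((504.6439514160156, -181.5802001953125), (124.81800079345703, 126.25823211669922), 7.660084247589111)
498 ((515.3380126953125, -261.6070861816406), (13.239699363708496, 30.47691535949707), 7.361722946166992) [ 0.51501401 -0.26131147  0.06200574]
497 ((499.1719055175781, -161.5630645751953), (124.29757690429688, 168.63722229003906), 7.505041122436523)
```

View pics/s6.png

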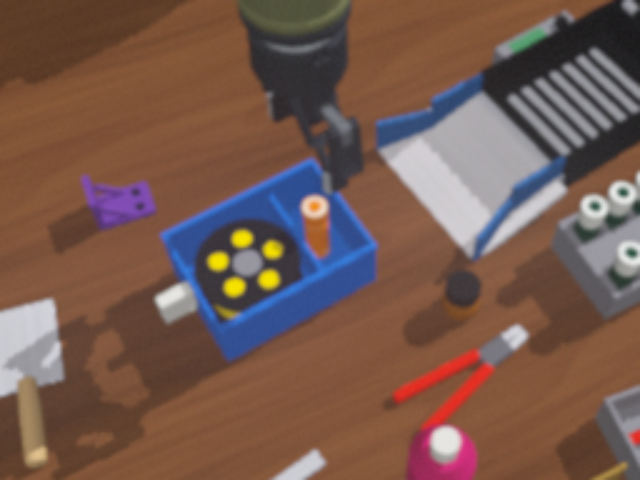

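View pics/w7.png

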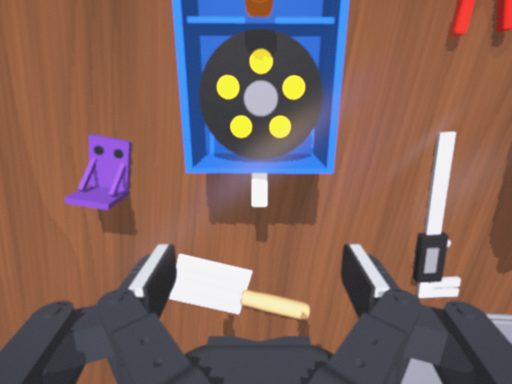

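```bash
cat > plan.py <<'E'
from h import *
TL=np.array([-.106,.024]) # TCP in crate side-plane coords (from bottom centre)
ss=np.linspace(-.085,.085,341)
def g(s): return np.where(s<-.13,0,np.where(s<-.01,(s+.13)/.12*.032,np.where(s<=0,.032,.020)))
def rest(s,th):  # bottom-centre height so crate touches profile, centre at s
    x=ss*np.cos(th); return np.max(g(s+x)-ss*np.sin(th))
ths=np.linspace(-.16,.30,231)
def theta(s,com=(-.012,.028)):
    def e(th):
        # keep COM along-position fixed
        sc=s
        return rest(sc,th)+com[0]*np.sin(th)+com[1]*np.cos(th)
    return ths[np.argmin([e(t) for t in ths])]
def table():
    S=np.arange(-.26,.1,.002); T=np.array([theta(s) for s in S])
    from scipy.ndimage import uniform_filter1d
    Tf=uniform_filter1d(T,13,mode="nearest")
    Z=np.array([rest(s,t) for s,t in zip(S,Tf)])
    return S,T,Tf,Z
def tcp(s,th,zb,lat=0.,yaw=0.):
    d=TL[0]*np.cos(th)-TL[1]*np.sin(th); z=zb+TL[0]*np.sin(th)+TL[1]*np.cos(th)
    a=BA+yaw; u=np.array([np.cos(a),np.sin(a)])
    p=B+s*U+lat*N+d*u
    return np.r_[p,z],down(a-np.pi/2,th)
E
python3 - <<'E'
from plan import *
S,T,Tf,Z=table()
for i in range(0,len(S),6): 
    p,q=tcp(S[i],Tf[i],Z[i]); j=ctrl.ik(p,q)
    print(round(S[i],3),round(T[i],3),round(Tf[i],3),"zc",round(Z[i]+.035,4),np.round(p,3),None if j is None else np.round(j,2))
C=np.array([.5003,-.161]); r=C-B; print("s",r@U,"lat",r@N)
st()
E
```

```text
-0.26 0.0 0.0 zc 0.035 [ 0.522 -0.214  0.024] [ 1.    0.95 -1.17  1.89  1.03  1.07 -0.46]
-0.248 0.0 0.0 zc 0.035 [ 0.52  -0.202  0.024] [ 0.98  0.94 -1.17  1.91  1.03  1.06 -0.48]
-0.236 0.0 0.0 zc 0.035 [ 0.518 -0.19   0.024] [ 0.96  0.93 -1.17  1.93  1.03  1.05 -0.51]
-0.224 0.0 0.0 zc 0.035 [ 0.516 -0.178  0.024] [ 0.95  0.93 -1.17  1.94  1.03  1.04 -0.54]
-0.212 0.004 0.008 zc 0.0357 [ 0.514 -0.167  0.024] [ 0.94  0.92 -1.17  1.95  1.02  1.03 -0.56]
-0.2 0.024 0.024 zc 0.037 [ 0.512 -0.155  0.023] [ 0.93  0.93 -1.18  1.96  1.01  1.02 -0.57]
-0.188 0.042 0.042 zc 0.0386 [ 0.51  -0.144  0.023] [ 0.93  0.93 -1.19  1.97  1.    1.01 -0.58]
-0.176 0.062 0.061 zc 0.0402 [ 0.508 -0.132  0.023] [ 0.92  0.93 -1.19  1.97  0.99  1.01 -0.58]
-0.164 0.08 0.08 zc 0.0418 [ 0.506 -0.121  0.022] [ 0.92  0.94 -1.2   1.98  0.98  1.   -0.59]
-0.152 0.098 0.098 zc 0.0434 [ 0.504 -0.109  0.022] [ 0.91  0.94 -1.21  1.99  0.96  0.99 -0.6 ]
-0.14 0.118 0.117 zc 0.0449 [ 0.502 -0.097  0.021] [ 0.9   0.94 -1.21  1.99  0.95  0.98 -0.61]
-0.128 0.136 0.136 zc 0.0465 [ 0.5   -0.086  0.021] [ 0.9   0.95 -1.22 
[... 1123 characters left out ...]
15  2.08  0.95  0.99 -1.06]
0.028 -0.106 -0.106 zc 0.064 [0.473 0.073 0.064] [ 0.41  0.75 -1.13  2.08  0.95  1.01 -1.11]
0.04 -0.096 -0.096 zc 0.0631 [0.471 0.085 0.062] [ 0.39  0.76 -1.13  2.08  0.95  1.   -1.12]
0.052 -0.088 -0.087 zc 0.0624 [0.47  0.097 0.061] [ 0.37  0.76 -1.13  2.08  0.95  0.99 -1.14]
0.064 -0.08 -0.081 zc 0.0618 [0.468 0.108 0.059] [ 0.35  0.76 -1.12  2.08  0.94  0.98 -1.15]
0.076 -0.074 -0.064 zc 0.0621 [0.466 0.119 0.058] [ 0.34  0.76 -1.12  2.08  0.94  0.97 -1.16]
0.088 0.0 -0.028 zc 0.0574 [0.464 0.13  0.049] [ 0.34  0.78 -1.12  2.08  0.95  0.93 -1.17]
s -0.31055337967097807 lat 0.012246565842444884
 t 14.73 tcp [ 0.5143 -0.2635  0.1603] F [-0.4 -0.6 -0.1] w 0.0852
```

```bash
python3 - <<'E'
from plan import *
yaw=np.radians(97.6)-BA
p,q=tcp(-.3106,0,0,.0122,yaw); print(np.round(p,4))
ctrl.movel(np.r_[p[:2],.08],q,max_speed=.15); st("a")
ctrl.movel(p,q,max_speed=.08); st("b")
ctrl.close_gripper(force=40); st("grip")
p,q=tcp(-.225,0,0.0005)
ctrl.movel(p,q,max_speed=.06); s=st("aligned")
im,d=vision.grab_frame("top"); cv2.imwrite("pics/t8.png",cv2.resize(im[100:300,100:400],None,fx=2.5,fy=2.5))
info=vision.camera_info("top")
P=maskpts("top",info,np.ones((384,512),bool),d); v,u=np.nonzero(d>0)
h=cv2.cvtColor(im,cv2.COLOR_BGR2HSV)[v,u]
k=(h[:,0]>100)&(h[:,0]<125)&(h[:,1]>120)&(P[:,2]>.064)&(P[:,2]<.08)&(P[:,1]<.02)&(P[:,1]>-.3)&(P[:,0]>.38)&(P[:,0]<.6)
r=cv2.minAreaRect(P[k,:2].astype(np.float32)*1000); print(k.sum(),r)
# front wall only
l=(P[k,:2]-B); print("front s",np.percentile(l@U,99),"lat range",np.percentile(l@N,[1,99]))
im,d=vision.grab_frame("scene"); cv2.imwrite("pics/s8.png",cv2.resize(im[100:292,100:356],None,fx=2.5,fy=2.5))
E
```

```text
[ 0.5144 -0.2661  0.024 ]
a t 15.42 tcp [ 0.5149 -0.2657  0.0806] F [0.5 0.4 0.4] w 0.0856
b t 16.27 tcp [ 0.5147 -0.2659  0.0242] F [ 0.1 -0.5 -0.4] w 0.0854
grip t 16.92 tcp [ 0.5146 -0.2661  0.0242] F [ 0.3 -0.5  2. ] w 0.0138
aligned t 18.52 tcp [ 0.5155 -0.1788  0.0243] F [-0.9  1.4 -4.4] w 0.0136
441 ((495.9948425292969, -75.46964263916016), (124.66510772705078, 169.91819763183594), 9.586874008178711)
front s -0.14081556040744997 lat range [-0.05959265  0.06444001]
```

View pics/s8.png

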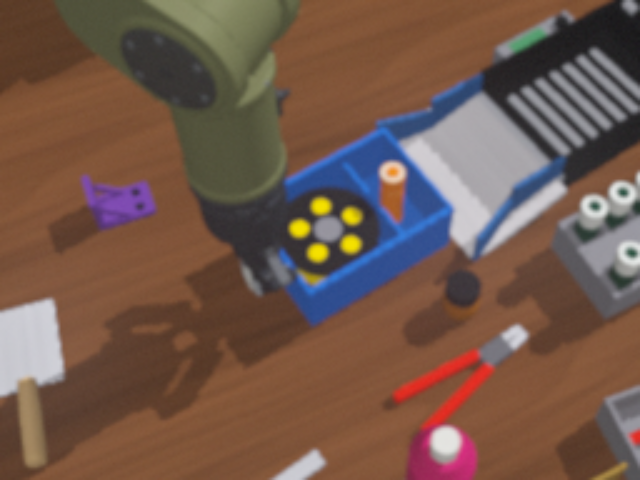

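View pics/t8.png

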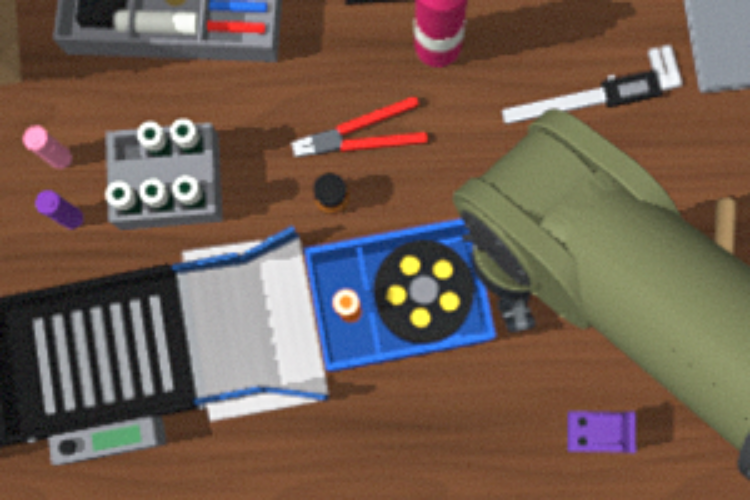

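```bash
python3 - <<'E'
from plan import *
S,T,Tf,Z=table()
for s0 in (-.2,-.165,-.13,-.095,-.06,-.044,-.02):
    i=np.argmin(abs(S-s0)); p,q=tcp(S[i],Tf[i],Z[i]+.0005)
    ctrl.movel(p,q,max_speed=.06); s=st(f"{s0} err {np.round(get_state()['tcp_pos']-p,4)}")
    if np.linalg.norm(s["contact_force"])>50: print("STOP"); break
im,d=vision.grab_frame("top"); cv2.imwrite("pics/t9.png",cv2.resize(im[100:300,100:400],None,fx=2.5,fy=2.5))
im,d=vision.grab_frame("scene"); cv2.imwrite("pics/s9.png",cv2.resize(im[70:262,180:436],None,fx=2.5,fy=2.5))
E
```

```text
-0.2 err [0.0001 0.0012 0.0002] t 19.18 tcp [ 0.5118 -0.1538  0.0242] F [-1.3  1.7 -2.2] w 0.0135
-0.165 err [ 0.0001 -0.0002  0.    ] t 19.88 tcp [ 0.5063 -0.1226  0.0228] F [ 0.9 -2.3 -0.5] w 0.0134
-0.13 err [-0.0001  0.0004  0.    ] t 20.62 tcp [ 0.5003 -0.0873  0.0215] F [ 0.5 -1.2 -2.2] w 0.0137
-0.095 err [-0.0001  0.0004  0.0001] t 21.32 tcp [ 0.4948 -0.0541  0.0204] F [ 0.3 -1.5 -1. ] w 0.0135
-0.06 err [-0.0001  0.0007  0.0002] t 22.07 tcp [ 0.4888 -0.0184  0.019 ] F [ 0.1  0.1 -1.8] w 0.0135
-0.044 err [0.0001 0.0004 0.0002] t 22.49 tcp [ 0.4864 -0.0028  0.0201] F [ 0.8 -0.6 -0.2] w 0.0138
-0.02 err [0.     0.0002 0.0001] t 23.05 tcp [0.4823 0.0207 0.0258] F [ 0.7 -0.5 -0.2] w 0.0136
```

View pics/s9.png

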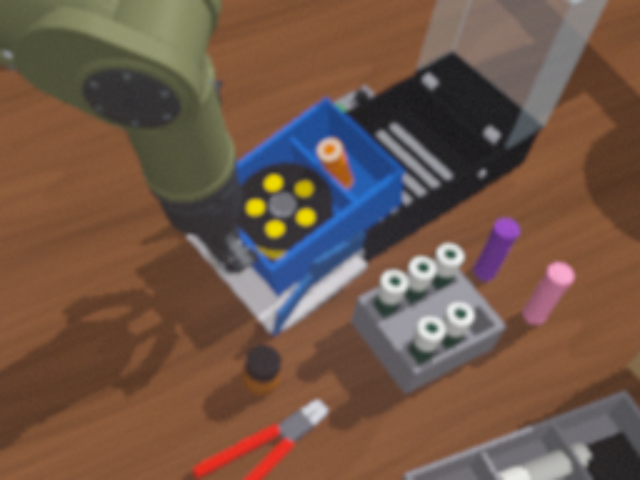

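View pics/t9.png

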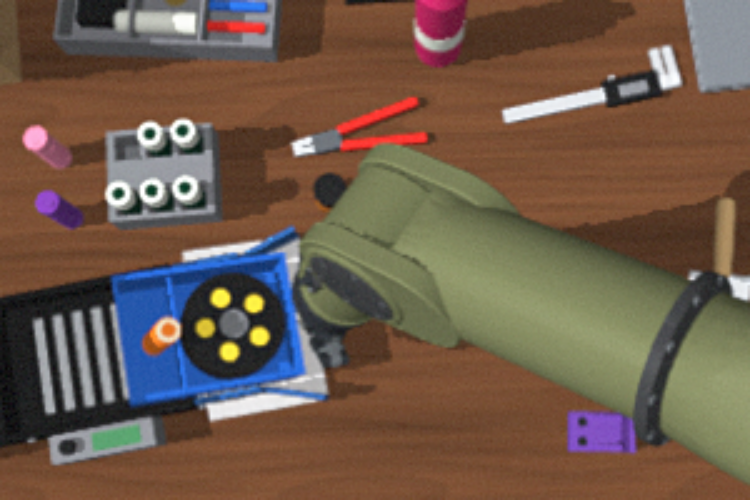

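Forces are tiny and the crate is on the ramp between the cheeks, with the cartridge and spool in place. Next I'll tip it over the lip.

```bash
python3 - <<'E'
from plan import *
S,T,Tf,Z=table()
for s0 in (-.006,-.002,.002,.006,.01,.014,.018,.024,.04,.06):
    i=np.argmin(abs(S-s0)); p,q=tcp(S[i],Tf[i],Z[i]+.0005)
    ctrl.movel(p,q,max_speed=.04); s=st(f"{s0} th {Tf[i]:.3f}")
    if np.linalg.norm(s["contact_force"])>50: print("STOP"); break
im,d=vision.grab_frame("top"); cv2.imwrite("pics/t10.png",cv2.resize(im[100:300,0:300],None,fx=2.5,fy=2.5))
im,d=vision.grab_frame("scene"); cv2.imwrite("pics/s10.png",cv2.resize(im[70:262,180:436],None,fx=2.5,fy=2.5))
E
```

```text
-0.006 th 0.240 t 23.68 tcp [0.48   0.0341 0.0315] F [ 1.1 -1.6 -1.3] w 0.0136
-0.002 th 0.190 t 24.01 tcp [0.4793 0.0389 0.0376] F [ 1.5  0.8 -0.3] w 0.0136
0.002 th 0.132 t 24.35 tcp [0.4786 0.0432 0.0439] F [0.3 2.  0.7] w 0.0138
0.006 th 0.074 t 24.69 tcp [0.4777 0.0476 0.0495] F [0.4 1.6 0.1] w 0.0136
0.01 th 0.016 t 25.02 tcp [0.477  0.0525 0.0549] F [0.2 1.2 0.7] w 0.0134
0.014 th -0.040 t 25.36 tcp [0.476  0.058  0.0598] F [-0.   2.3 -0.6] w 0.0136
0.018 th -0.097 t 25.69 tcp [0.4751 0.0635 0.0645] F [0.5 2.1 1.5] w 0.0137
0.024 th -0.110 t 26.0 tcp [0.4738 0.0692 0.0648] F [ 0.8  1.4 -2.2] w 0.0132
0.04 th -0.096 t 26.54 tcp [0.4711 0.0857 0.0624] F [ 0.   0.3 -5. ] w 0.0132
0.06 th -0.083 t 27.18 tcp [0.4681 0.1048 0.0602] F [ 0.   0.7 -4.7] w 0.0134
```

View pics/s10.png

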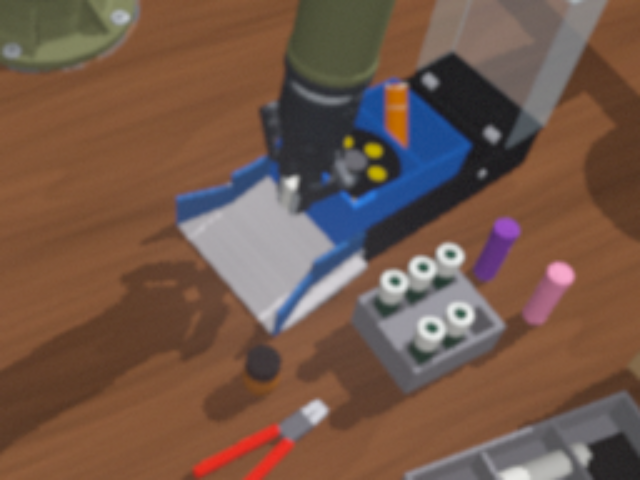

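View pics/t10.png

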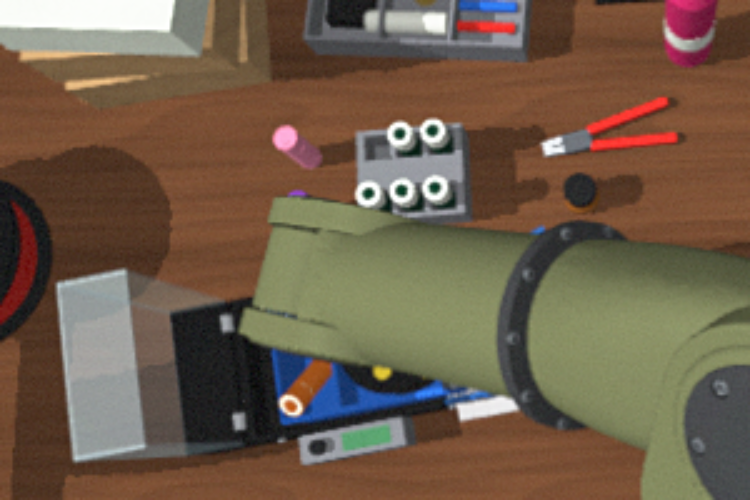

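```bash
python3 - <<'E'
from plan import *
for s0,th in ((.08,-.075),(.095,-.072)):
    z=.02-(-.085)*0; zb=.02-.085*np.sin(th)   # front edge on floor
    p,q=tcp(s0,th,zb+.0005); ctrl.movel(p,q,max_speed=.04); s=st(f"{s0}")
    if np.linalg.norm(s["contact_force"])>40: raise SystemExit("STOP")
for th in (-.036,0):
    p,q=tcp(.095,th,.02-.085*np.sin(th)+.0005); ctrl.movel(p,q,max_speed=.03); s=st(f"th {th}")
im,d=vision.grab_frame("top"); cv2.imwrite("pics/t11.png",cv2.resize(im[100:300,0:300],None,fx=2.5,fy=2.5))
im,d=vision.grab_frame("scene"); cv2.imwrite("pics/s11.png",cv2.resize(im[70:262,180:436],None,fx=2.5,fy=2.5))
E
```

```text
0.08 t 27.93 tcp [0.4648 0.1243 0.0587] F [-0.8  0.9 -4.9] w 0.0135
0.095 t 28.45 tcp [0.4624 0.1391 0.0582] F [ 0.6  1.4 -3.9] w 0.0137
th -0.036 t 28.83 tcp [0.4626 0.1366 0.0511] F [ 0.1 -2.4 -3.5] w 0.0133
th 0 t 29.22 tcp [0.4628 0.1363 0.0443] F [-0.1  0.6 -4. ] w 0.0138
```

View pics/s11.png

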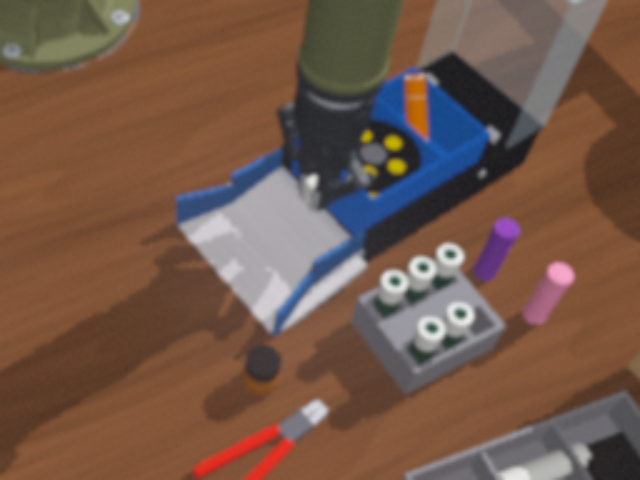

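```bash
python3 - <<'E'
from plan import *
ctrl.ungrasp(); st("open")
p=get_state()["tcp_pos"]
ctrl.movel([p[0],p[1],.13],max_speed=.12); st("up")
p2=np.r_[B-.22*U,.20]; ctrl.movel(p2,max_speed=.25); st("back")
info=vision.camera_info("top"); im,d=vision.grab_frame("top"); cv2.imwrite("pics/t12.png",cv2.resize(im[100:300,0:300],None,fx=2.5,fy=2.5))
for c in("top","scene"):
    im,d=vision.grab_frame(c); info=vision.camera_info(c)
    P=maskpts(c,info,np.ones((384,512),bool),d); v,u=np.nonzero(d>0); h=cv2.cvtColor(im,cv2.COLOR_BGR2HSV)[v,u]
    l=np.c_[(P[:,:2]-B)@U,(P[:,:2]-B)@N,P[:,2]]
    k=(h[:,0]>100)&(h[:,0]<125)&(h[:,1]>120)&(l[:,2]>.08)&(l[:,2]<.1)&(l[:,0]>-.03)&(l[:,0]<.2)&(abs(l[:,1])<.08)
    Q=l[k]; A=np.c_[Q[:,:2],np.ones(len(Q))]; co=np.linalg.lstsq(A,Q[:,2],rcond=None)[0]
    print(c,k.sum(),"s",np.percentile(Q[:,0],[.5,99.5]),"lat",np.percentile(Q[:,1],[.5,99.5]),"plane",np.round(co,4),"zmed",np.median(Q[:,2]), cv2.minAreaRect(Q[:,:2].astype(np.float32)*1000))
    k=(h[:,0]>5)&(h[:,0]<20)&(h[:,1]>170)&(h[:,2]>120)&(l[:,0]>.1)&(l[:,0]<.19)&(abs(l[:,1])<.08)&(l[:,2]>.03); print(" orange",k.sum(),l[k].mean(0),l[k].min(0),l[k].max(0))
    k=(h[:,0]>22)&(h[:,0]<35)&(h[:,1]>150)&(l[:,0]>0)&(l[:,0]<.13)&(abs(l[:,1])<.06); Q=l[k]; print(" spool",k.sum(),Q.mean(0),np.round(np.linalg.lstsq(np.c_[Q[:,:2],np.ones(len(Q))],Q[:,2],rcond=None)[0],3))
cv2.imwrite("pics/s12.png",cv2.resize(im[70:262,180:436],None,fx=2.5,fy=2.5))
E
```

```text
open t 30.01 tcp [0.4628 0.1365 0.0445] F [-0.2 -0.3 -0.2] w 0.0855
up t 30.88 tcp [0.4626 0.136  0.1294] F [-0.2 -0.2 -0.4] w 0.0852
back t 31.91 tcp [ 0.4969 -0.0685  0.1996] F [-0.8 -0.1 -0.7] w 0.0853
top 606 s [0.00931367 0.17873072] lat [-0.05988493  0.06380145] plane [0.0001 0.0081 0.0874] zmed 0.08775282290758166 ((94.34574890136719, 1.8207893371582031), (124.74642944335938, 170.39039611816406), 89.78555297851562)
 orange 161 [0.15145775 0.02468765 0.07241058] [ 0.14029486 -0.00252672  0.04122375] [0.16848837 0.05034085 0.10067216]
 spool 264 [0.06870511 0.00091318 0.06892777] [0.003 0.01  0.069]
scene 505 s [0.00773334 0.17919298] lat [-0.06139688  0.06098431] plane [-0.0067 -0.0084  0.0873] zmed 0.0873826530092658 ((93.67127990722656, 0.0861053466796875), (172.98548889160156, 123.25666046142578), 0.056618690490722656)
 orange 124 [0.15269215 0.0239877  0.07646847] [0.14450315 0.00098799 0.05065129] [0.16677876 0.04181534 0.10071006]
 spool 210 [ 0.06808652 -0.0013129   0.06970112] [-0.005 -0.006  0.07 ]
```

View pics/s12.png

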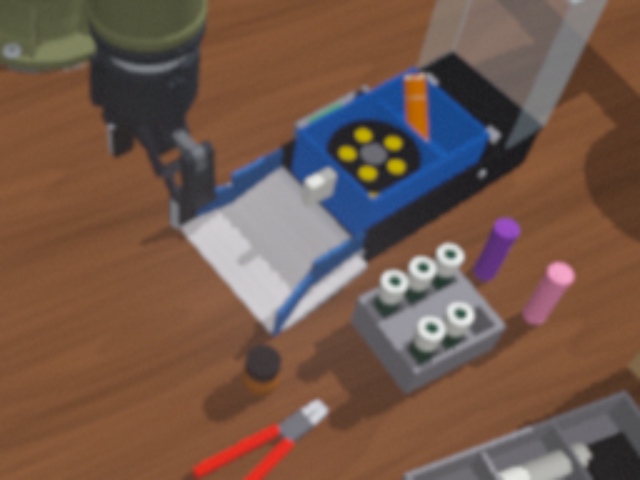

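View pics/t12.png

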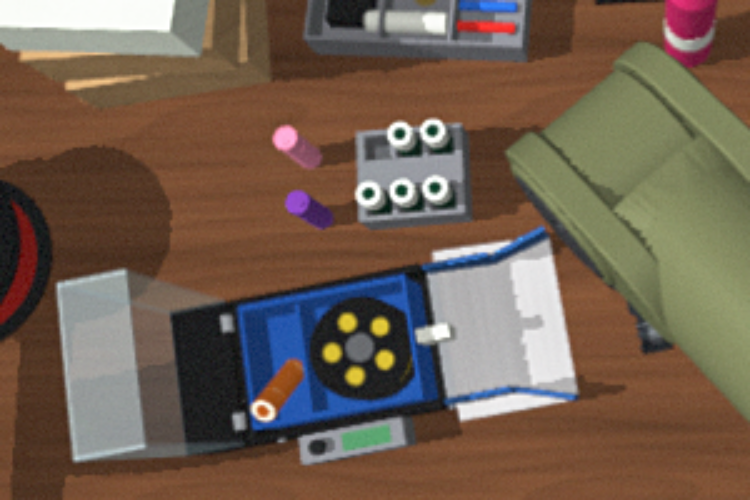

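```bash
python3 - <<'E'
from h import *
st(); ctrl.pause(0.5); ticket.close_job(); st("done")
E
```

```text
t 32.06 tcp [ 0.4971 -0.0683  0.1998] F [-0.3 -0.1  0.5] w 0.0857
the job is handed in; nothing more can be done
the job is handed in; nothing more can be done
```

I put the orange cartridge in the crate's front pocket, slid the crate up the ramp into the dry bay, and handed the job in at about 32.6 s (limit 67 s). The hand-in returns no verdict, so what follows is from my own last camera check.

- **How it was done:** I gripped the cartridge with the jaws turned about 31° to clear its neighbours. The crate was pinched by its tab and slid into line and up the ramp, with the tool rising and tilting along with it. Measured wrist forces stayed under about 6 N. I then lowered the rear behind the lip, let go and backed away.
- **Crate:** it sits at x ≈ 0.094 m and y ≈ 0 to 0.002 m in the bay frame. The rim is level within about 0.01 rad, and its height matches the crate sitting on the bay floor.
- **Spool:** it lies flat in its compartment, about 25 mm behind the crate's middle.
- **Cartridge:** it no longer stands upright. It leaned over against the pocket's side wall during the tip over the lip. I put its centre at about x +0.058 m and y +0.024 m in the crate frame. Its height is only an estimate, near the crate's mid-height, which is within the limits.
- **Other things:** the spent cartridges and the bystanders in view of the final pictures (jar, cutters, spray) looked unmoved by eye. I did not re-measure any of them, and the caliper, scraper and bracket were not in those final views. The top and scene cameras agreed within about 2 mm on the crate.

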